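Set the seasonings over to the serving rack, in mirrored order

TASK

Guests will stand on the other side of the pizza counter, so move the four seasoning containers from the tiled prep rack to the empty serving rack in reverse order: the one at the left end of the prep rack goes to the right-end cell of the serving rack, the next one beside it, and so on, until the one from the right end stands in the left-end cell. Stand each upright on the floor of its own cell, set down gently without dropping or tipping it, and leave the stack of pinch bowls where it is.

Things in the scene. Friction and masses are not known exactly. Their poses are not given: they have to be found in the camera images.
- jar_centre (a point): Centre of the smoked glass jar, on its axis, half-way up (36 mm above its foot). A smoked dark glass jar with a clear lid and a small wire latch on its own +y side (the latch stands out 5 mm); round body 52 mm in diameter up to 56 mm above its foot, 72 mm tall. Closed, empty, upright, z up; 240 g give or take 40 %.
- mill_centre (a point): Centre of the pepper mill, on its axis, half-way up (42 mm above its foot). A wooden pepper mill; round body 46 mm in diameter up to 54 mm above its foot, narrow neck and turned head above, 84 mm tall. Closed, empty, upright, z up; 150 g give or take 40 %.
- shaker_centre (a point): Centre of the steel shaker, on its axis, half-way up (39 mm above its foot). A stainless steel shaker with a domed top; round body 48 mm in diameter up to 58 mm above its foot, 49 mm at the lid, 78 mm tall. Closed, empty, upright, z up; 170 g give or take 40 %.
- pot_centre (a point): Centre of the salt pot, on its axis, half-way up (31 mm above its foot). A white ceramic salt pot with a flat wooden lid and a small knob; round body 54 mm in diameter up to 44 mm above its foot, 62 mm tall with the knob. Closed, empty, upright, z up; 210 g give or take 40 %.
- jar_tile: Terracotta tile under the smoked glass jar at the start (centred within 6 mm): 76 x 76 mm, 6 mm thick, fixed on the prep rack, a dark board 12 mm thick, 96 x 354 mm. Origin under its centre, y along the rack to its left end as the robot sees it. The four tiles form a row at 86 mm spacing, in any order.
- mill_tile: Terracotta tile under the pepper mill at the start (centred within 6 mm): 76 x 76 mm, 6 mm thick, fixed on the prep rack, a dark board 12 mm thick, 96 x 354 mm. Origin under its centre, y along the rack to its left end as the robot sees it. The four tiles form a row at 86 mm spacing, in any order.
- shaker_tile: Terracotta tile under the steel shaker at the start (centred within 6 mm): 76 x 76 mm, 6 mm thick, fixed on the prep rack, a dark board 12 mm thick, 96 x 354 mm. Origin under its centre, y along the rack to its left end as the robot sees it. The four tiles form a row at 86 mm spacing, in any order.
- pot_tile: Terracotta tile under the salt pot at the start (centred within 6 mm): 76 x 76 mm, 6 mm thick, fixed on the prep rack, a dark board 12 mm thick, 96 x 354 mm. Origin under its centre, y along the rack to its left end as the robot sees it. The four tiles form a row at 86 mm spacing, in any order.
- serving_rack: Empty low wooden tray, fixed, 96 (x) by 354 mm (y), within 0.12 rad of the world axes. Four square cells in a row along y, centres at y = 129, 43, -43, -129 mm, x = 0; each 76 x 76 mm inside, floor 6 mm above the underside; lips 10 mm wide, top at 14 mm. Origin: centre of underside; +y is its left end as the robot sees it. It lies roughly parallel to the prep rack, nearer or farther.
- bowls: Bystander: stack of three ceramic pinch bowls, 86 mm across, 62 mm tall, off one end of the racks on the robot's right (-y). Origin: centre of its underside.
Mind the look-alikes: they are no part of the job. What is shaped like the part that bears pot_centre but purple is not meant.

How it is judged:
By the outcome, as a careful person would: the job done as asked, in the order asked, and still so for the second after the job is handed in, with the robot touching nothing.
It also fails if it takes over 109 s, if anything falls off the work surface, if the arm or the gripper's body presses on something with over 40 N, if the wrist force passes 120 N, or if a joint passes its speed limit or range.

ROBOT

A 7-joint arm with a two-finger parallel gripper is mounted at the origin on the work surface. World frame = base frame: x ahead of the robot, y to its left, z up, the work surface at z = 0. Lengths are in m, angles in rad, forces in N, time in s.
With the tool pointing down it reaches from about 0.425 to 0.925 m from the base axis. Payload 6.8 kg.
Tool frame: the origin (TCP) lies on the front face of the gripper's body, between the roots of the fingers; the fingertips stand 73 mm ahead of it and the grasp point (between the pads) lies 54 mm ahead of it (env.nose_length is the distance from the TCP to the fingertips, in m); z points along the fingers, y is the line along which they close (so a half turn about z gives the same grasp; the last joint's range is limited). The gripper opens to 85 mm and grips with 20 to 120 N. Pads are 22 mm wide; open, the fingers measure 114 mm over their backs; the gripper's body (76 mm by 85 mm) begins 54 mm behind the grasp point. The pads swing forward as they close: fully open they stand 13 mm farther back than shut.
Start: joints at [-1.37, 0.477, 0.022, 1.555, -0.011, 1.109, -0.083], TCP at [0.205, 0.643, 0.304] pointing down, gripper open.
Joint ranges: [-2.96, 2.96], [-0.34, 2.1], [-1.41, 1.46], [0.24, 2.44], [-1.37, 4.51], [0.17, 1.92], [-2.96, 2.96]. Speed limits (rad/s): [2.39, 2.39, 3.14, 3.14, 3.14, 3.14, 3.14].

INTERFACE

Orientations are given as a unit quaternion [w, x, y, z].
In Python, from cell import env, kin, camera, calibration, job gives the robot as it stands. The module is installed in compiled form; this text tells all that it offers. Calls block until the motion is done:
- env.reach(position, orientation): joint-space move of the TCP to a pose.
- env.movel(position, velocity=0.15, rot=None, stop_force=None): straight line of the TCP; rot=None keeps the orientation; velocity is the mean speed in m/s. With stop_force (N) it stops when the force on the tool has changed by that much, and returns True; else False.
- env.goto_joints(angles): joint-space move.
- env.grip(opening, f_grip=None): finger opening in m; f_grip is the grip in N (None keeps the last); returns when the fingers have stopped.
- env.dwell(seconds).
- kin.inverse_kinematics(position, orientation): joint angles nearest the present ones, or None.
- env.get_state(): the state.
- camera(name): name is "scene" or "top" or "wrist"; returns (picture, depth): 400x640x3 uint8, blue, green, red; 400x640 float32, m along the optical axis (not along the pixel's ray), 0 where there is no reading.
- calibration(name): a dict with "fx", "fy", "cx", "cy" (pixels), "rvec" (rotation vector, rad) and "tvec" (3), from world to camera coordinates, as OpenCV has them. Camera axes: x right, y down, z forward; pixel columns grow to the right and rows downward; lengths in m; the calibration is good to about 2 mm. A picture is of the moment at which its call begins: read the wrist's pose just before it. calibration takes no time and is no camera call; for the wrist camera it gives the pose at the moment of the call.
A pose or a line that the arm cannot do raises env.PlanningError and nothing moves.
- job.job_done(): hands the job in; it is judged then, once.
The state is a dict: "time": time; "qpos": joint angles; "joint_velocities": joint speeds; "joint_torque": joint torques, N m; "tcp_pos": TCP position; "orientation": TCP orientation; "force": force on the tool from outside, world axes, zero at the start; "torque": the same for the moment, N m; "opening": finger opening in m; "gripper_force": force on a finger pad.
Only numpy, scipy, OpenCV 4.12 (cv2) and the standard library are available. Lean on these libraries where they do the work, as an engineer would, in place of code of your own. Each camera call takes 0.05 s, during which the arm holds its last target. There are 200 camera calls.

## Working session

There is one attempt and no reset: what is moved stays moved. The work goes in short steps, each a Python script; the robot and the scene stay as the last script left them, time stands still between calls to the robot, and variables do not carry over. Pictures are saved under pics/ and viewed, at most 14 in all, crops included, and the job is handed in when it is done.

```bash
mkdir -p pics
cat > h.py <<'E'
import numpy as np, cv2
from cell import env, kin, camera, calibration, job
def cal(n):
    c=calibration(n); R=cv2.Rodrigues(np.array(c["rvec"],float))[0]; return c,R,np.array(c["tvec"],float).ravel()
def cloud(n,d,c=None):
    c,R,t=c or cal(n); v,u=np.mgrid[:d.shape[0],:d.shape[1]]
    P=np.stack([(u-c["cx"])/c["fx"]*d,(v-c["cy"])/c["fy"]*d,d],-1); return (P-t)@R
def ray(n,u,v,z,c=None):
    c,R,t=c or cal(n); o=-R.T@t; r=R.T@np.array([(u-c["cx"])/c["fx"],(v-c["cy"])/c["fy"],1]); return o+r*(z-o[2])/r[2]
E
python3 - <<'E'
from h import *
for n in("scene","top"):
    p,d=camera(n); cv2.imwrite(f"pics/{n}0.png",p); np.savez(f"{n}0.npz",p=p,d=d)
    c,R,t=cal(n); print(n,-R.T@t,R[2],c["fx"],(d>0).mean())
print(env.get_state())
E
```

```text
scene [ 1.22331777 -0.20298943  0.63901049] [-0.77373323  0.06706569 -0.62995166] 391.41792153831244 0.99619140625
top [ 0.35730675 -0.11163774  1.08176664] [ 0.13850135 -0.01291528 -0.99027803] 440.43606717157405 0.9959296875
{'time': 0.1, 'qpos': array([-1.37010029,  0.47770219,  0.02234982,  1.55630999, -0.01151211,
        1.10927832, -0.0831212 ]), 'joint_velocities': array([-6.73229698e-05, -1.43644247e-03, -1.55647142e-03, -4.25004919e-03,
       -3.22023550e-03, -9.70000196e-04, -3.64154314e-04]), 'joint_torque': array([ 3.00450978e-03, -5.97762108e+01,  1.61272768e+00, -2.81954849e+01,
        1.27598559e-02,  4.89197555e-03, -6.93186053e-06]), 'tcp_pos': array([0.20502323, 0.64269973, 0.30305118]), 'orientation': array([-6.84378810e-05,  1.53791438e-01,  9.88103020e-01, -7.81870743e-04]), 'force': array([ 0.43916054, -0.35611401, -0.50456056]), 'torque': array([ 1.46643099e-02, -4.77948029e-02, -8.01987620e-05]), 'gripper_force': 0.0, 'opening': 0.08608386600843233}
```

View pics/top0.png

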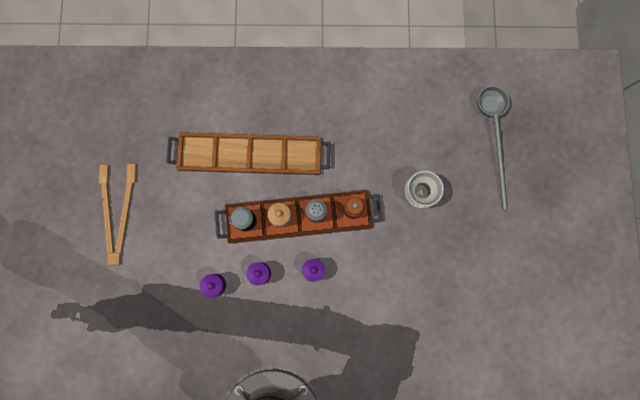

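View pics/scene0.png

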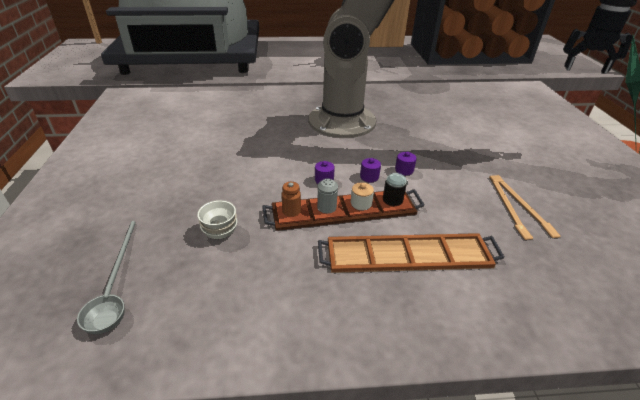

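```bash
cat > m.py <<'E'
from h import *
out={}
for n in("top","scene"):
    f=np.load(f"{n}0.npz"); p,d=f["p"],f["d"]; W=cloud(n,d)
    reg=(W[...,0]>.35)&(W[...,0]<.85)&(np.abs(W[...,1])<.45)&(d>0)
    print(n,"table z",np.median(W[reg&(W[...,2]<.008)][:,2]))
    m=(reg&(W[...,2]>.035)&(W[...,2]<.13)).astype(np.uint8)
    k,lab,st,_=cv2.connectedComponentsWithStats(m)
    for i in range(1,k):
        if st[i,4]<60: continue
        Q=W[lab==i]; zt=np.percentile(Q[:,2],98); T=Q[Q[:,2]>zt-.03]
        (c,s,a)=cv2.minAreaRect(T[:,:2].astype(np.float32))
        print(" px",st[i,:4],"c",np.round(c,3),"size",np.round(s,3),"ztop",zt.round(3),"bgr",p[lab==i].mean(0).astype(int))
    hsv=cv2.cvtColor(p,cv2.COLOR_BGR2HSV)
    m=(reg&(W[...,2]<.022)&(hsv[...,1]>90)&(hsv[...,0]<22)).astype(np.uint8)
    m=cv2.morphologyEx(m,cv2.MORPH_CLOSE,np.ones((5,5)))
    k,lab,st,_=cv2.connectedComponentsWithStats(m)
    for i in range(1,k):
        if st[i,4]<700: continue
        Q=W[(lab==i)&reg]; (c,s,a)=cv2.minAreaRect(Q[:,:2].astype(np.float32))
        print(" rack",st[i,:4],np.round(c,3),np.round(s,3),round(a,1),"z pct",np.percentile(Q[:,2],[5,25,50,75,95]).round(4))
E
python3 m.py
python3 -c "
import cv2
p=cv2.imread('pics/top0.png')[180:300,190:390]; cv2.imwrite('pics/crop.png',cv2.resize(p,None,fx=4,fy=4))"
```

```text
top table z 0.0008197561452679528
 px [406 171  38  37] c [ 0.538 -0.361] size [0.084 0.084] ztop 0.065 bgr [139 147 147]
 px [344 198  20  21] c [ 0.49  -0.191] size [0.042 0.04 ] ztop 0.103 bgr [ 42  75 119]
 px [306 200  21  23] c [ 0.483 -0.103] size [0.046 0.046] ztop 0.1 bgr [108 111 108]
 px [268 203  24  24] c [ 0.476 -0.017] size [0.053 0.051] ztop 0.081 bgr [ 86 127 164]
 px [229 208  27  24] c [0.463 0.066] size [0.05  0.053] ztop 0.093 bgr [101 101  96]
 px [302 259  23  10] c [ 0.362 -0.096] size [0.051 0.021] ztop 0.062 bgr [127  41  95]
 px [248 263  21   6] c [0.358 0.031] size [0.045 0.012] ztop 0.054 bgr [127  38  94]
 rack [177 132 144  43] [0.638 0.067] [0.36  0.102] 88.4 z pct [0.0036 0.0059 0.0079 0.0128 0.0164]
 rack [ 99 163  37 102] [0.487 0.381] [0.252 0.091] 5.3 z pct [0.0028 0.0058 0.0074 0.009  0.0111]
 rack [225 190 148  53] [ 0.478 -0.059] [0.097 0.353] 6.4 z pct [0.0102 0.013  0.0164 0.0189 0.0214]
scene table z 0.00046007012129768536
 px [315 162  20  15] c [ 0.364 -0.097] size [0.052 0.026] ztop 0.062 bgr [112  37  84]
 px [362 163  19  11] c [0.36  0.031] size [0.02 0.05] ztop 0.053 bgr [107  35  80]
 px [383 173  25  29] c [0.471 0.066] size [0.054 0.046] ztop 0.091 bgr [67 70 67]
 px [317 179  21  30] c [ 0.491 -0.104] size [0.046 0.04 ] ztop 0.097 bgr [101 105 102]
 px [281 182  20  30] c [ 0.497 -0.191] size [0.042 0.04 ] ztop 0.101 bgr [ 43  68 109]
 px [351 183  23  23] c [ 0.48  -0.018] size [0.051 0.052] ztop 0.08 bgr [106 136 159]
 px [197 200  40  33] c [ 0.54 -0.36] size [0.083 0.085] ztop 0.063 bgr [151 164 164]
 rack [490 175  70  65] [0.486 0.385] [0.251 0.092] 2.4 z pct [0.0023 0.0058 0.0072 0.0081 0.0095]
 rack [272 191 145  39] [ 0.473 -0.058] [0.112 0.361] 5.8 z pct [0.0065 0.0119 0.0157 0.0184 0.0199]
 rack [328 233 168  40] [0.631 0.068] [0.364 0.114] 88.0 z pct [0.0043 0.0061 0.0074 0.013  0.0153]
```

View pics/crop.png

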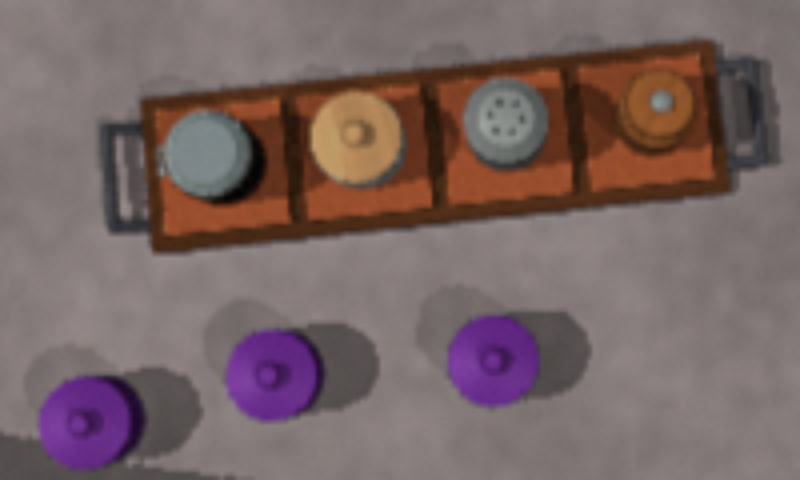

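Left to right on the prep rack, the top picture shows the jar (242,218, latch at its left), the pot with its wooden lid (279,214), the shaker (316,210) and the mill (355,205). The look-alikes are the purple pots at (212,286), (259,273) and (313,270). The real pot is the white one at (279,214), as the crop confirms. The serving rack lies farther away, around (249,153), and the bowls are at (424,190).

Mapping: mill → left cell, shaker → +43 cell, pot → −43 cell, jar → right cell.

```bash
cat >> h.py <<'E'
from scipy.spatial.transform import Rotation as Ro
def quat(psi,s=1):  # tool down, closing line at angle psi from world x
    y=s*np.array([np.cos(psi),np.sin(psi),0]); z=np.array([0,0,-1.]); x=np.cross(y,z)
    q=Ro.from_matrix(np.stack([x,y,z],1)).as_quat(); return [q[3],q[0],q[1],q[2]]
E
python3 - <<'E'
from h import *
for s in(1,-1):
    for P in([.45,-.06,.3],[.467,.066,.1],[.638,.19,.1],[.49,-.19,.1],[.64,-.06,.1]):
        q=kin.inverse_kinematics(P,quat(.11,s)); print(s,P,None if q is None else np.round(q,2))
E
```

```text
1 [0.45, -0.06, 0.3] [-0.78  0.13  0.86  2.11 -0.12  0.95  0.25]
1 [0.467, 0.066, 0.1] [-0.56  0.49  0.35  2.2  -0.35  0.5   0.17]
1 [0.638, 0.19, 0.1] [-0.69  0.74  0.44  1.74 -0.43  0.76  0.08]
1 [0.49, -0.19, 0.1] [-0.27  0.64  0.68  2.09 -0.68  0.64  1.  ]
1 [0.64, -0.06, 0.1] [-0.33  0.72  0.47  1.8  -0.46  0.74  0.49]
-1 [0.45, -0.06, 0.3] [-1.12  0.28  1.33  2.12 -0.33  0.98 -2.64]
-1 [0.467, 0.066, 0.1] [-0.16  0.47 -0.14  2.17  0.13  0.5   2.86]
-1 [0.638, 0.19, 0.1] [-0.21  0.7  -0.25  1.7   0.23  0.77  2.68]
-1 [0.49, -0.19, 0.1] [-0.58  1.05  1.26  2.11 -1.23  1.07 -1.67]
-1 [0.64, -0.06, 0.1] [-0.74  1.16  1.26  1.82 -1.22  1.19 -2.08]
```

Run:
```python
from h import *
def shot(n):
    c=cal("wrist"); p,d=camera("wrist"); cv2.imwrite(f"pics/{n}.png",p); np.savez(f"{n}.npz",p=p,d=d,R=c[1],t=c[2],k=[c[0][i] for i in("fx","fy","cx","cy")])
    print(n,-c[1].T@c[2],c[1][2],env.get_state()["time"],env.get_state()["tcp_pos"])
env.reach([.638,.067,.33],quat(-.03)); shot("w_serv")
env.reach([.47,-.06,.33],quat(.11)); shot("w_prep")
```

```text
w_serv [0.64007961 0.13354306 0.40108011] [-0.00582744 -0.2580553  -0.96611257] 2.7 [0.63793815 0.06840157 0.3298028 ]
w_prep [0.4643455  0.00578083 0.40186677] [ 0.03220689 -0.2567494  -0.96594123] 3.6 [ 0.47168143 -0.05860651  0.33048005]
```

View pics/w_serv.png

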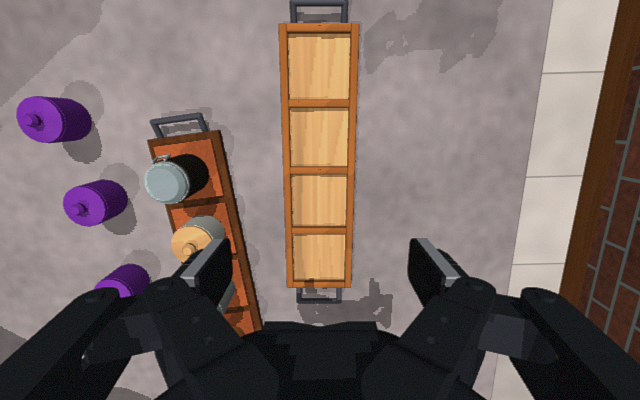

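View pics/w_prep.png

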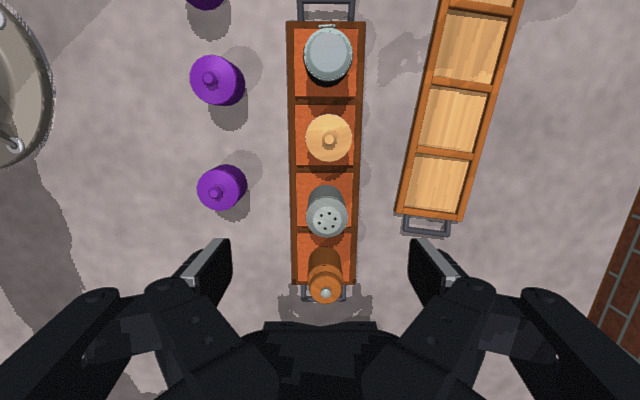

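Run:
```python
from h import *
def load(n):
    f=np.load(n+".npz"); k=f["k"]; c=(dict(zip(("fx","fy","cx","cy"),k)),f["R"],f["t"]); return f["p"],f["d"],cloud("wrist",f["d"],c),c
from functools import reduce
g={"jar":(.467,.066,.09),"pot":(.478,-.018,.08),"shaker":(.487,-.103,.097),"mill":(.4935,-.191,.102)}
for n in("w_prep","w_serv"):
    p,d,W,c=load(n)
    for k,(x,y,z) in g.items():
        m=(np.hypot(W[...,0]-x,W[...,1]-y)<.04)&(W[...,2]>.03)&(W[...,2]<.13)&(d>0)
        Q=W[m]
        if len(Q)<100: print(n,k,"few");continue
        zt=np.percentile(Q[:,2],99); T=Q[Q[:,2]>zt-.025]
        cc,r=cv2.minEnclosingCircle(T[:,:2].astype(np.float32)); md=(np.percentile(T[:,:2],1,0)+np.percentile(T[:,:2],99,0))/2
        cs,rs,_=cv2.minAreaRect(T[:,:2].astype(np.float32))
        print(n,k,len(Q),"enc",np.round(cc,4),round(r,4),"mid",md.round(4),"rect",np.round(cs,4),np.round(rs,3),"zt",zt.round(4))
    hsv=cv2.cvtColor(p,cv2.COLOR_BGR2HSV)
    x,y=W[...,0],W[...,1]
    m=((x>.57)&(x<.71)&(abs(y-.067)<.2)&(hsv[...,1]>80)&(hsv[...,0]<25)&(W[...,2]<.03)).astype(np.uint8)
    m=cv2.morphologyEx(m,cv2.MORPH_OPEN,np.ones((3,3)))
    if n=="w_serv":
        k,l,st,_=cv2.connectedComponentsWithStats(m); i=1+st[1:,4].argmax(); print(st[i])
        cnt=max(cv2.findContours((l==i).astype(np.uint8),cv2.RETR_EXTERNAL,2)[0],key=len)[:,0]
        P=np.array([ray(0,u,v,.012,c)[:2] for u,v in cv2.convexHull(cnt)[:,0]],np.float32); print("serv rect",cv2.minAreaRect(P))
        Q=W[l==i]; print("z hist",np.histogram(Q[:,2],np.arange(0,.02,.002)))
        # cell floors: light colour
        fl=(l==i)&(hsv[...,2]>175)&(hsv[...,1]<130); fl=cv2.erode(fl.astype(np.uint8),np.ones((3,3)))
        k,l2,st,_=cv2.connectedComponentsWithStats(fl)
        for j in range(1,k):
            if st[j,4]>800:
                P=np.array([ray(0,u,v,.006,c)[:2] for v,u in np.argwhere(l2==j)],np.float32); print("cell",np.round(cv2.minAreaRect(P)[0],4),np.round(cv2.minAreaRect(P)[1],3),"z",np.median(W[l2==j][:,2]).round(4))
    # prep tile plane z and rect
    if n=="w_prep":
        m=((x>.4)&(x<.56)&(y<.14)&(y>-.27)&(hsv[...,1]>90)&(hsv[...,0]<25)&(W[...,2]<.03)); print("tile z hist",np.histogram(W[m][:,2],np.arange(0.006,.026,.002)))
```

```text
w_prep jar 2352 enc [0.4654 0.0687] 0.0285 mid [0.4664 0.0683] rect [0.4662 0.0658] [0.051 0.051] zt 0.0929
w_prep pot 1756 enc [ 0.4775 -0.0165] 0.0267 mid [ 0.4775 -0.0164] rect [ 0.4773 -0.0168] [0.052 0.052] zt 0.0817
w_prep shaker 1714 enc [ 0.4852 -0.1038] 0.0245 mid [ 0.4853 -0.1028] rect [ 0.4855 -0.1037] [0.048 0.048] zt 0.0983
w_prep mill 1628 enc [ 0.494  -0.1904] 0.0202 mid [ 0.4938 -0.19  ] rect [ 0.494  -0.1903] [0.038 0.039] zt 0.1031
tile z hist (array([   0,    0,  318, 3760,  871,  439, 5115, 1156,   26]), array([0.006, 0.008, 0.01 , 0.012, 0.014, 0.016, 0.018, 0.02 , 0.022,
       0.024]))
w_serv jar 2420 enc [0.4656 0.0688] 0.0286 mid [0.4699 0.0698] rect [0.4693 0.0685] [0.052 0.049] zt 0.0923
w_serv pot 1410 enc [ 0.4781 -0.0167] 0.0274 mid [ 0.4781 -0.0127] rect [ 0.4736 -0.01  ] [0.054 0.037] zt 0.0815
w_serv shaker 244 enc [ 0.5072 -0.1017] 0.0105 mid [ 0.5077 -0.1017] rect [ 0.5082 -0.1015] [0.003 0.021] zt 0.0852
w_serv mill few
[  279    23    80   265 19149]
serv rect ((0.6371319890022278, 0.06340522319078445), (0.35446277260780334, 0.09645024687051773), 88.46349334716797)
z hist (array([  45,    4,  658, 9617, 2402,  190,  833, 4576,  823]), array([0.   , 0.002, 0.004, 0.006, 0.008, 0.01 , 0.012, 0.014, 0.016,
       0.018]))
cell [0.6538 0.1908] [0.069 0.044] z 0.0073
```

```bash
cat > pp.py <<'E'
from h import *
OB={"mill":(.494,-.1904,.040,.129,.046),"shaker":(.4855,-.1035,.038,.043,.048),"pot":(.4777,-.0167,.032,-.043,.054),"jar":(.4663,.0675,.036,-.129,.052)}
SC=np.array([.637,.0640]); SY=-.027; PY=.108; G=.054; TILE=.018; FLOOR=.006
def st(tag):
    s=env.get_state(); print(tag,"t",round(s["time"],2),"tcp",s["tcp_pos"].round(4),"F",s["force"].round(1),"open",round(s["opening"],4),"gf",round(s["gripper_force"],1)); return s
def pick(k):
    x,y,h,_,D=OB[k]; z=TILE+h+G
    env.reach([x,y,.25],quat(PY)); env.movel([x,y,z+.03],.15); 
    if env.movel([x,y,z],.06,stop_force=8): st("contact!"); 
    env.grip(D-.01,40); s=st(k+" gripped")
    env.movel([x,y,z+.006],.02); env.movel([x,y,.25],.12); return st(k+" lifted")
def place(k):
    *_,h,c,D=OB[k]; p=SC+c*np.array([-np.sin(SY),np.cos(SY)]); z=FLOOR+h+G
    env.reach([*p,.25],quat(SY)); env.movel([*p,z+.012],.1); st("above")
    r=env.movel([*p,z-.004],.012,stop_force=3); st(f"down {r}")
    return z
def release(k):
    env.grip(.085); p=env.get_state()["tcp_pos"]; env.movel([p[0],p[1],.25],.12); st("released")
E
python3 - <<'E'
from pp import *
pick("mill"); p,d=camera("scene"); cv2.imwrite("pics/mill.png",cv2.resize(p[60:260,200:440],None,fx=3,fy=3)); place("mill")
p,d=camera("scene"); cv2.imwrite("pics/mill2.png",cv2.resize(p[120:300,320:560],None,fx=3,fy=3)); np.savez("s1.npz",p=p,d=d)
E
```

```text
mill gripped t 6.24 tcp [ 0.4941 -0.1905  0.1125] F [-2.2  0.4  5.3] open 0.0448 gf 40.5
mill lifted t 7.94 tcp [ 0.4936 -0.1902  0.2493] F [ 0.4 -0.2 -1.4] open 0.0448 gf 41.0
above t 11.04 tcp [0.6409 0.193  0.1127] F [ 0.3 -0.2 -1.1] open 0.0453 gf 41.0
down True t 11.96 tcp [0.6404 0.1929 0.1006] F [-0.1  0.9  6.2] open 0.0453 gf 41.4
```

View pics/mill2.png

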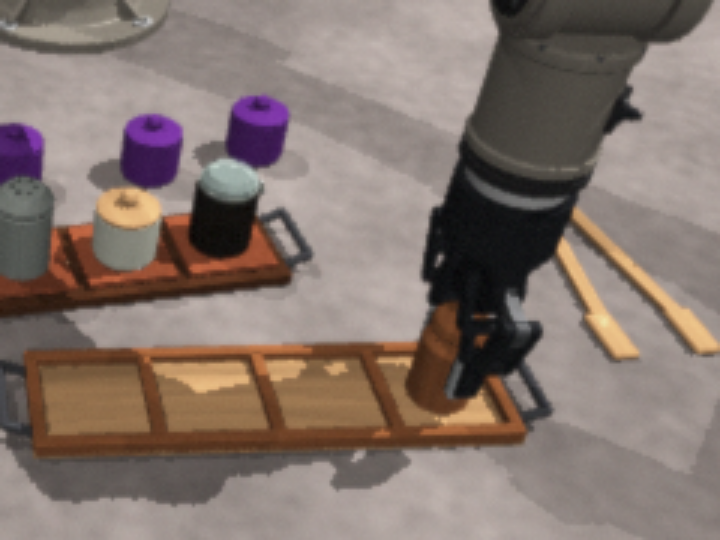

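The mill was upright in the left-end cell and touched the floor at the expected height, with the fingertips clear of the lips. I'll release it and go on.

Run:
```python
from pp import *
release("mill")
pick("shaker"); place("shaker"); release("shaker")
pick("pot"); place("pot")
p,d=camera("scene"); cv2.imwrite("pics/pot2.png",cv2.resize(p[120:300,290:530],None,fx=3,fy=3))
```

```text
released t 13.88 tcp [0.6391 0.1929 0.249 ] F [ 0.2  0.2 -1. ] open 0.085 gf 0.0
shaker gripped t 17.12 tcp [ 0.4856 -0.1035  0.1105] F [-1.4  0.5  4. ] open 0.0473 gf 40.9
shaker lifted t 18.84 tcp [ 0.4851 -0.1034  0.2494] F [ 0.5 -0.5 -1.6] open 0.0468 gf 41.2
above t 21.41 tcp [0.6386 0.107  0.1107] F [ 0.1  0.  -0.3] open 0.047 gf 41.2
down True t 22.32 tcp [0.6381 0.107  0.0985] F [-1.   0.3  6. ] open 0.0472 gf 41.7
released t 24.21 tcp [0.6368 0.1071 0.2491] F [-0.2  0.2  0.4] open 0.0851 gf 0.0
pot gripped t 27.01 tcp [ 0.4778 -0.0167  0.1045] F [-1.1 -0.1  4.6] open 0.0527 gf 41.7
pot lifted t 28.77 tcp [ 0.4772 -0.0167  0.2494] F [-0.5 -0.1 -2.4] open 0.0525 gf 42.3
above t 31.07 tcp [0.6363 0.021  0.1047] F [-0.7  0.9 -3.1] open 0.0528 gf 42.3
down True t 31.99 tcp [0.6358 0.021  0.0926] F [-0.9 -0.3  5.2] open 0.0527 gf 42.9
```

View pics/pot2.png

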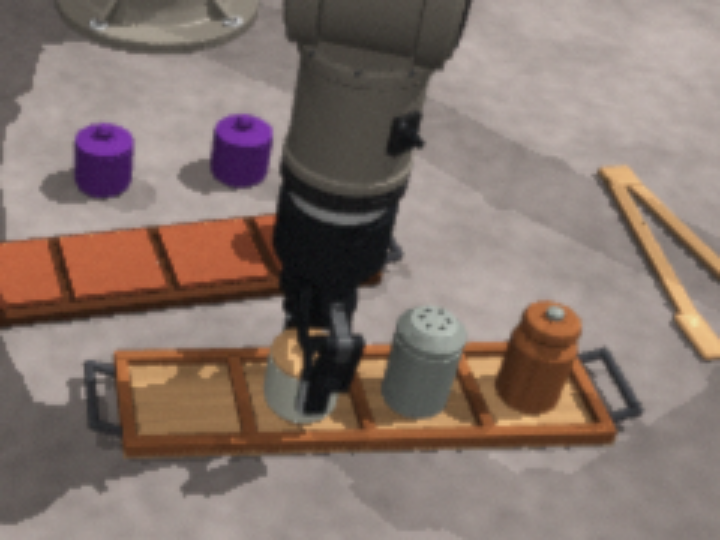

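The mill and shaker stand upright in their cells, and the pot is seated in the third. Now the jar.

Run:
```python
from pp import *
release("pot")
pick("jar"); place("jar"); release("jar")
env.reach([.57,.067,.36],quat(SY))
c=cal("wrist"); p,d=camera("wrist"); cv2.imwrite("pics/fin_w.png",p); W=cloud("wrist",d,c)
env.reach([.45,.3,.35],quat(0))
q,_=camera("scene"); cv2.imwrite("pics/fin_s.png",cv2.resize(q[120:320,160:560],None,fx=2,fy=2)); T,dt=camera("top"); W2=cloud("top",dt)
for k,o in OB.items():
    P=SC+o[3]*np.array([-np.sin(SY),np.cos(SY)])
    for X in(W,W2):
        Q=X[(np.hypot(X[...,0]-P[0],X[...,1]-P[1])<.045)&(X[...,2]>.035)&(X[...,2]<.12)]
        if len(Q)<30: print(k,"few");continue
        zt=np.percentile(Q[:,2],99); cc,r=cv2.minEnclosingCircle(Q[Q[:,2]>zt-.025][:,:2].astype(np.float32)); print(k,"cell",P.round(4),"seen",np.round(cc,4),"top",zt.round(4))
```

```text
released t 33.94 tcp [0.6344 0.0214 0.2492] F [-0.3  0.4  0.1] open 0.0849 gf 0.0
jar gripped t 36.63 tcp [0.4664 0.0675 0.1085] F [-2.3  0.6  6.2] open 0.051 gf 40.9
jar lifted t 38.37 tcp [0.4659 0.0675 0.2494] F [ 0.2  0.2 -2.6] open 0.051 gf 42.0
above t 40.79 tcp [ 0.6339 -0.065   0.1086] F [-0.8  0.1 -1.9] open 0.0512 gf 42.0
down True t 41.71 tcp [ 0.6334 -0.065   0.0965] F [-1.3  0.6  5.1] open 0.0509 gf 42.6
released t 43.59 tcp [ 0.6322 -0.0644  0.2492] F [ 0.3  0.3 -0.6] open 0.0849 gf 0.0
mill cell [0.6405 0.193 ] seen [0.6405 0.1915] top 0.0915
mill cell [0.6405 0.193 ] seen [0.6384 0.1912] top 0.0926
shaker cell [0.6382 0.107 ] seen [0.6384 0.1068] top 0.0864
shaker cell [0.6382 0.107 ] seen [0.6358 0.1069] top 0.0869
pot cell [0.6358 0.021 ] seen [0.6357 0.0212] top 0.0697
pot cell [0.6358 0.021 ] seen [0.6341 0.0207] top 0.0693
jar cell [ 0.6335 -0.065 ] seen [ 0.6322 -0.0612] top 0.0807
jar cell [ 0.6335 -0.065 ] seen [ 0.6311 -0.0632] top 0.0822
```

View pics/fin_s.png

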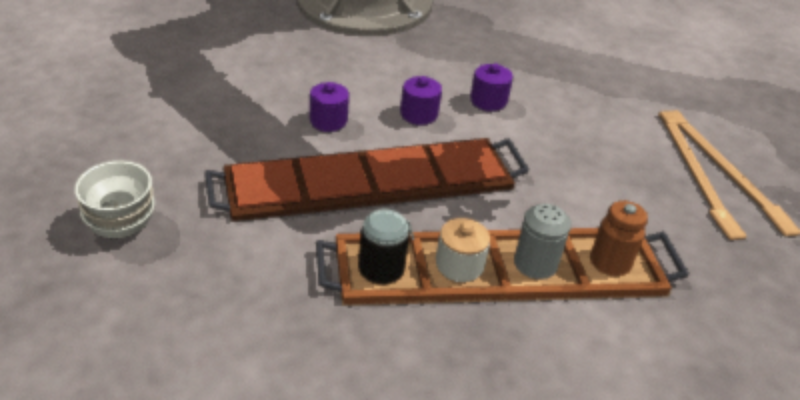

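View pics/fin_w.png

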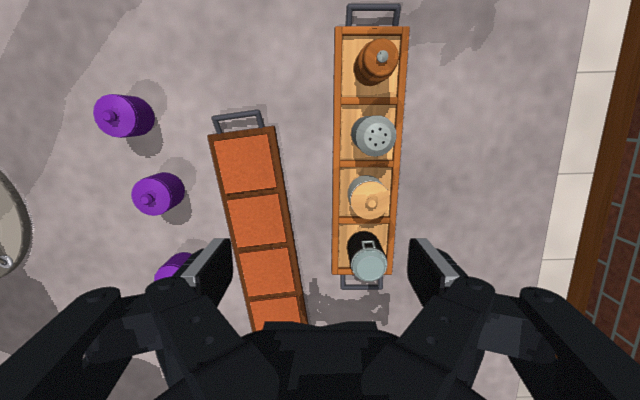

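All four containers stand upright in their cells, with tops at the expected heights: mill, shaker, pot, jar from left to right as the robot sees them. The bowls and the purple pots are where they were.

```bash
python3 -c "
from h import *
print(job.job_done())"
```

```text
the job is handed in; nothing more can be done
None
```

The job is handed in: the four containers stand upright in reverse order on the serving rack (mill, shaker, pot, jar from the robot's left), and the bowls were not touched.

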